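Pop and swing open the sample hatch of a cuvette reader

TASK

The cuvette reader on the worktop stands with its sample hatch latched shut; open it, fingertips only, so that the next cuvette can go in. Press the ribbed front of the hatch down until its push-push latch lets go, take the finger away so that the hatch pops ajar and stays so by itself, then push it on with the side of a finger until it stands upright against its stop and stays there. Grip and lift nothing, do not force the hatch or shift the reader, and leave the things around it where they are.

Things in the scene. Friction and masses are not known exactly. Their poses are not given: they have to be found in the camera images.
- reader: Cuvette reader, white housing 190 x 140 mm, loose on rubber feet, 2.4 kg; 12 N sideways can shift it. Origin on its underside; +x to its back, +y to its left, z up; housing x -100 to 90 mm. Sloping key panel in front, z 39 to 61 mm at x -40. Behind it the grey hatch, 90 deep, 80 wide, x -28 to 62 mm, top z 74 mm, between fixed white side rails (top z 72 mm, y 43 to 70 mm either side).
- hatch (a joint): Hatch angle, rad; grows as it opens. About 0.01 latched (start); -0.085 stop when pressed (front edge 7.6 mm lower); 1.62 stop when open. A press of 5 to 7 N moves it; the latch lets go between -0.035 and -0.055, so press to the stop. Let free, a spring lifts it to about 0.76, where it stays; pressed to the stop again it latches again. From 0.76 on hinge friction (1 to 4 N at the edge) holds it.
- hatch_press (a point): Point to press: on the hatch's flat top between four low ribs, 12 mm behind its front edge, midway across, 78 mm from the hinge axis. Moves with the hatch. While latched the hatch cannot be pulled up.
- hatch_edge (a point): Middle of the hatch's front edge, 90 mm from the hinge axis; moves with the hatch. The front wall reaches from 4 mm above to 12 mm below it (shut). Popped at 0.76 rad the wall's lower rim is 74 mm in front of the axis and 53 mm above it. A level push there binds by friction: take the rim up and back on its arc, or lift it from below. The latch's steel striker hangs below, 24 mm left of the middle.
- hatch_hinge (a point): Middle of the hinge axis, fixed in the reader at x 62, y 0, z 70 mm; the axis runs along the reader's y. Hatch upright (1.57): the lower rim of its front wall is 12 mm in front of the axis, 90 mm above it, and the striker sticks out 38 mm in front of the axis at 74 to 84 mm above it, 24 mm left of the middle.
- microscope: Microscope, fixed, to the right of the reader, an obstacle: about 0.19 m (x) by 0.15 m (y), 0.28 m high; origin under its middle. On the reader's other side, from y = 0.36 m leftwards and x = 0.34 m onwards, stands an incubator 0.62 m high.
- drop_bottle: Bystander: brown dropper bottle, 38 mm across, 91 mm high, upright at the left of the reader. Origin under its middle.
- petri_dish: Bystander: flat Petri dish, 55 mm across, 11 mm high, in front of the reader. Origin under its middle.
- cuvette: Bystander: clear plastic cuvette, 13 x 45 x 12 mm, lying left of the reader's front. Origin under its middle.
- lens_can: Bystander: black screw can, 35 mm across, 50 mm high, at the front of the worktop. Origin under its middle.
- diluent: Bystander: white bottle with a round cap, 54 mm across, 119 mm high, at the front of the worktop. Origin under its middle.

How it is judged:
On the way, in this order (a step that is already met when the one before it is completed fails the run):
1. a finger presses the hatch down against its latch (joint below -0.03 rad) (value of joint hatch below -0.03 rad and contact force between the fingers and reader above 0.5 N).
2. the hatch has popped ajar (beyond 0.3 rad) and stands so by itself, untouched, for 0.3 s (value of joint hatch between 0.3 and 1.2 rad and velocity of joint hatch below 0.2 rad/s and contact force between the fingers and reader below 0.1 N), for 0.3 s.
At the end, for the whole second after the job is handed in: The hatch stands upright by itself, beyond 1.45 rad (83 degrees) and still; the reader rests flat on its feet within 25 mm of where it stood; nothing is touched (value of joint hatch above 1.45 rad and velocity of joint hatch between -0.05 and 0.05 rad/s and distance of reader from where it was at the start of the episode below 0.025 m and angle between reader's own z axis and vertical below 0.03 rad and linear speed of reader below 0.01 m/s).
It fails at once if the reader is shoved more than 25 mm or lifted or tipped (distance of reader from where it was at the start of the episode above 0.025 m or height (world z) of reader above 0.008 m or angle between reader's own z axis and vertical above 0.08 rad).
It fails at once if the fingers force the hatch or the reader with more than 60 N (contact force between the fingers and reader above 60 N).
It fails at once if a bystander is moved more than 25 mm, lifted or knocked over (distance of any of drop_bottle, petri_dish, cuvette, lens_can, diluent from where it was at the start of the episode above 0.025 m or angle between any of drop_bottle, petri_dish, cuvette, lens_can, diluent's own z axis and vertical above 0.5 rad).
It also fails if it takes over 42 s, if anything falls off the work surface, if the arm or the gripper's body presses on something with over 40 N, if the wrist force passes 120 N, or if a joint passes its speed limit or range.

ROBOT

A 7-joint arm with a two-finger parallel gripper is mounted at the origin on a cart in front of the work surface, level with it; the furniture and walls round the work are solid. World frame = base frame: x ahead of the robot, y to its left, z up, the work surface at z = 0. Lengths are in m, angles in rad, forces in N, time in s.
With the tool pointing down it reaches from about 0.35 to 0.9 m from the base axis. Payload 19.9 kg.
Tool frame: the origin (TCP) lies on the centre line of the jaws, within the pads' length; the fingertips stand ctrl.tcp_to_tips ahead of it and the grasp point (between the pads) lies 2 mm behind it (ctrl.tcp_to_tips is the distance from the TCP to the fingertips, in m); z points along the fingers, y is the line along which they close (so a half turn about z gives the same grasp; the last joint's range is limited). The gripper opens to 94 mm and grips with 3 to 60 N. Pads are 16 mm wide; open, the fingers measure 119 mm over their backs; the gripper's body (75 mm by 177 mm) begins 78 mm behind the grasp point.
Start: joints at [-1.341, 0.417, -0.01, 1.614, 0.005, 1.111, -0.053], TCP at [0.167, 0.602, 0.222] pointing down, gripper open.
Joint ranges: [-2.81, 2.81], [-0.39, 2.02], [-1.27, 1.25], [0.06, 2.57], [-1.19, 4.33], [0.19, 2], [-2.82, 2.82]. Speed limits (rad/s): [1.89, 1.89, 2.39, 2.39, 3.01, 3.01, 3.01].

INTERFACE

Orientations are given as a 3x3 rotation matrix whose columns are the frame's x, y, z axes.
In Python, from rig import sensors, eyes, ctrl gives the robot as it stands.
- The arm moves only by the shell command python3 -m creep 'ROWS' [FORCE]. ROWS is a JSON object of lists of equal length, an entry for each row: "rot": the turn, a rotation vector about the tool's x, y, z in rad, a list of three; "xyz": the shift along the tool's x, y, z in units of 60 mm (1.0 is 60 mm), a list of three; "grip": the finger opening in mm, from 0 to 94. In form: {"rot": [[rx, ry, rz], ...], "xyz": [[dx, dy, dz], ...], "grip": [grip, ...]}. A call has 1 to 20 rows; each row is the pose to reach, as a shift and turn from the pose commanded when the call began, along the tool's axes at that moment; what a row does not reach only later rows make up. A row lasts 1/8 s, in which the tool goes at most 62.5 mm and 10.7 degrees, less where a joint would pass 70% of its speed; a pose out of reach is approached as far as the arm can. A call with a gripper value outside its range is refused whole. The fingers move at their own pace and stop on an object; FORCE is the grip in N (left out, the last holds). Time passes only in rows, so rows that repeat a pose let the fingers close. It gives the time, the measured TCP pose, the force, the opening and the grip force at its end, in the units of the state.
- sensors.get_obs(): the state, without advancing time (a new reading comes with each control period).
- eyes.get_image(name): name is "side" or "top" or "wrist"; returns the picture (480x640x3 uint8, red, green, blue); there is no depth.
- eyes.camera_params(name): a dict with "mtx" (3x3 intrinsics, pixels), "position" and "rotation" of the camera in the world. Camera axes: x right, y down, z forward; pixel columns grow to the right and rows downward; lengths in m; the calibration is good to about 2 mm. A picture is of the moment at which its call begins: read the wrist's pose just before it. camera_params takes no time and is no camera call; for the wrist camera it gives the pose at the moment of the call.
- ctrl.hand_in(): hands the job in; it is judged then, once.
The state is a dict: "t": time; "joints": joint angles; "dq": joint speeds; "joint_efforts": joint torques, N m; "tool_pos": TCP position; "orientation": TCP orientation; "force": force on the tool from outside, world axes, zero at the start; "moment": the same for the moment, N m; "gripper_width": finger opening in m; "grasp_force": force on a finger pad.
Only numpy, scipy, OpenCV 4.12 (cv2) and the standard library are available. Lean on these libraries where they do the work, as an engineer would, in place of code of your own. Each camera call takes 0.05 s, during which the arm holds its last target. There are 200 camera calls.

## Working session

There is one attempt and no reset: what is moved stays moved. The work goes in short steps, Python scripts to look and compute and a shell command to move; the robot and the scene stay as the last step left them, time stands still between calls to the robot, and variables do not carry over. Pictures are saved under pics/ and viewed, at most 10 in all, crops included, and the job is handed in when it is done.

```bash
mkdir -p pics; ls; python3 - <<'E'
from rig import sensors, eyes, ctrl
import cv2, numpy as np
np.set_printoptions(precision=4,suppress=True)
o=sensors.get_obs(); print(o['t'],o['tool_pos'],o['orientation'],ctrl.tcp_to_tips,o['gripper_width'])
for n in ['top','side']:
    cv2.imwrite(f'pics/{n}0.png',eyes.get_image(n)[:,:,::-1]); p=eyes.camera_params(n); print(n,p)
E
```

```text
pics
0.0 [0.1671 0.6019 0.2219] [[-0.9636  0.2675 -0.0002]
 [ 0.2675  0.9636 -0.0012]
 [-0.0001 -0.0012 -1.    ]] 0.017 0.093872710717331
top {'mtx': array([[483.1568,   0.    , 321.4769],
       [  0.    , 483.1568, 245.8682],
       [  0.    ,   0.    ,   1.    ]]), 'position': array([0.2902, 0.0892, 1.0062]), 'rotation': array([[-0.0097, -0.9723,  0.2336],
       [-1.    ,  0.0095, -0.0018],
       [-0.0005, -0.2336, -0.9723]])}
side {'mtx': array([[563.5558,   0.    , 308.6498],
       [  0.    , 563.5558, 251.1859],
       [  0.    ,   0.    ,   1.    ]]), 'position': array([-0.2665,  0.5763,  0.6282]), 'rotation': array([[-0.5379, -0.4434,  0.717 ],
       [-0.843 ,  0.2787, -0.4601],
       [ 0.0042, -0.8519, -0.5237]])}
```

View pics/top0.png

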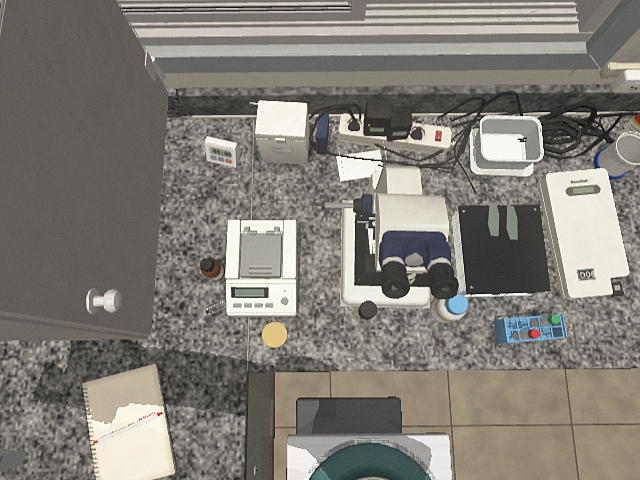

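View pics/side0.png

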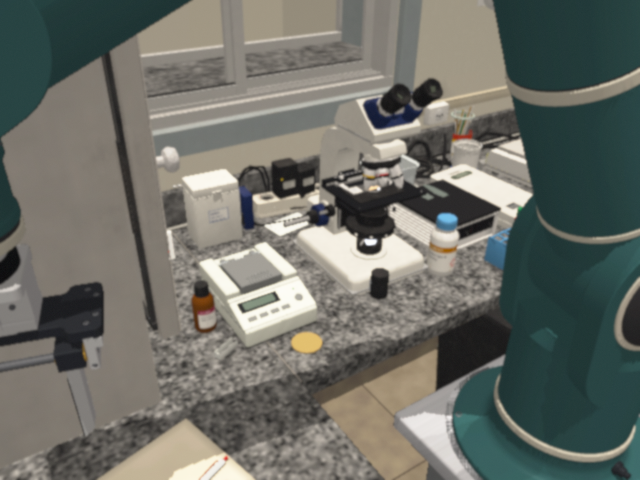

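The top picture shows the reader at about (262, 268), its hatch at (261, 255), the dropper bottle at (210, 268), the dish at (274, 334), the cuvette at (215, 308) and the can at (368, 310). In the side picture the arm stands clear of the reader. I'll zoom in for the corners.

```bash
python3 - <<'E'
import cv2
a=cv2.imread('pics/top0.png')[210:350,190:380]; cv2.imwrite('pics/topc.png',cv2.resize(a,None,fx=4,fy=4,interpolation=cv2.INTER_CUBIC))
E
```

```text
(no output)
```

View pics/topc.png

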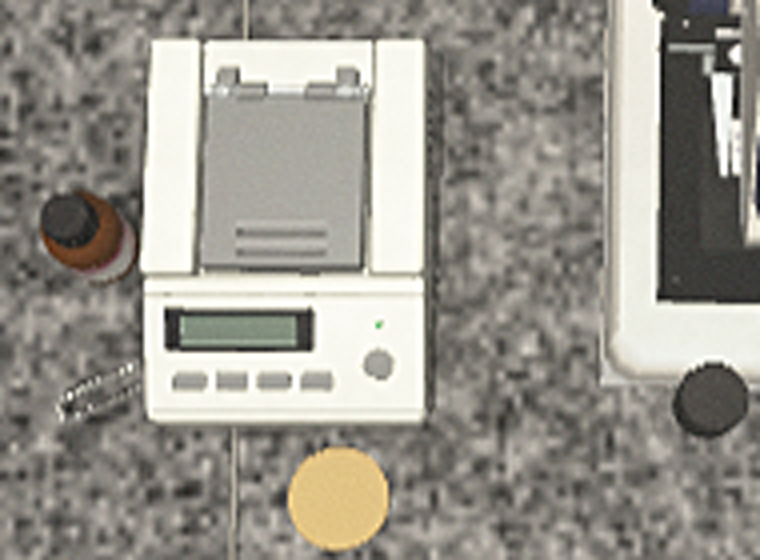

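The crop shows the hatch's front corners at (200, 268) and (362, 268), the rails' back corners at (151, 40) and (426, 40), and the four ribs centred at (281, 242). The front bottom of the housing is at row ≈ 424. I'll fit the pose from these points.

```bash
cat > h.py <<'E'
import numpy as np
from rig import sensors, eyes, ctrl
from scipy.spatial.transform import Rotation as R
np.set_printoptions(precision=4,suppress=True)
def proj(n,P):
    p=eyes.camera_params(n); c=(np.atleast_2d(P)-p['position'])@p['rotation']; u=c@p['mtx'].T; return u[:,:2]/u[:,2:]
def ray(n,uv,z):
    p=eyes.camera_params(n); d=p['rotation']@np.linalg.solve(p['mtx'],[*uv,1]); s=(z-p['position'][2])/d[2]; return p['position']+s*d
E
python3 - <<'E'
from h import *
from scipy.optimize import least_squares
f=lambda u,v:(190+(u+.5)/4-.5,210+(v+.5)/4-.5)
pts=[((200,268),(-28,40,74)),((362,268),(-28,-40,74)),((151,40),(90,70,72)),((426,40),(90,-70,72)),((281,242),(-16,0,75))]
uv=np.array([f(*a) for a,b in pts]);B=np.array([b for a,b in pts])/1000
def W(q): c,s=np.cos(q[2]),np.sin(q[2]); return B@np.array([[c,-s,0],[s,c,0],[0,0,1]]).T+[q[0],q[1],0]
r=least_squares(lambda q:(proj('top',W(q))-uv).ravel(),[.5,.2,0]); print(r.x); print(r.fun.reshape(-1,2)); q=r.x
c,s=np.cos(q[2]),np.sin(q[2]); M=np.array([[c,-s,0],[s,c,0],[0,0,1]])
for n,p in dict(press=(-16,0,74),hinge=(62,0,70),edge=(-28,0,70)).items(): print(n,M@(np.array(p)/1000)+[q[0],q[1],0])
print('bottle cap',ray('top',f(70,220),.091),'dish',ray('top',f(339,498),.011),'can',ray('top',f(711,400),.05),'cuv',ray('top',f(98,390),.012))
print('scope base L',ray('top',f(610,360),.03)); print('front bottom',ray('top',f(285,424),.03), M@[-.1,0,.03]+[q[0],q[1],0])
print('side pred press/hinge',proj('side',W(q)))
E
```

```text
[ 0.4812  0.2082 -0.0103]
[[-0.2513  0.1571]
 [ 0.1796  0.1772]
 [-0.3616 -0.4801]
 [ 0.3466 -0.4508]
 [ 0.0863  0.5294]]
press [0.4652 0.2084 0.074 ]
hinge [0.5432 0.2076 0.07  ]
edge [0.4532 0.2085 0.07  ]
bottle cap [0.475  0.3086 0.091 ] dish [0.3461 0.1847 0.011 ] can [ 0.3897 -0.0019  0.05  ] cuv [0.4019 0.3091 0.012 ]
scope base L [0.4125 0.0467 0.03  ]
front bottom [0.3819 0.2105 0.03  ] [0.3812 0.2093 0.03  ]
side pred press/hinge [[241.9024 287.3437]
 [282.8326 273.587 ]
 [198.5084 261.416 ]
 [266.1153 241.0416]
 [259.4909 276.5405]]
```

```bash
cat >> h.py <<'E'
def units(wps):
    o=sensors.get_obs(); Rt=np.array(o['orientation']); print('t',o['t'],'tcp',o['tool_pos'],'F',o['force'])
    for w in wps: print(w,'->',Rt.T@(np.array(w)-o['tool_pos'])/.06)
E
python3 -c "
from h import *
units([(.12,.46,.25),(.2,.34,.25),(.31,.21,.25),(.4,.208,.2)])"
```

```text
t 0.1 tcp [0.1671 0.6019 0.2219] F [-1.6803  0.2095  0.2401]
(0.12, 0.46, 0.25) -> [ 0.1239 -2.4895 -0.4659]
(0.2, 0.34, 0.25) -> [-1.6959 -4.0599 -0.4639]
(0.31, 0.21, 0.25) -> [-4.0421 -5.657  -0.4619]
(0.4, 0.208, 0.2) -> [-5.4963 -5.2869  0.3711]
```

```bash
python3 -m creep '{"xyz":[[0,-0.8,-0.2],[0.1,-1.6,-0.45],[0.1,-2.5,-0.47],[-0.5,-3.0,-0.47],[-1.1,-3.55,-0.47],[-1.7,-4.05,-0.47],[-2.3,-4.45,-0.47],[-2.9,-4.85,-0.47],[-3.5,-5.25,-0.47],[-4.05,-5.65,-0.47],[-4.05,-5.65,-0.47],[-4.05,-5.65,-0.47]],"rot":[[0,0,0],[0,0,0],[0,0,0],[0,0,-0.05],[0,0,-0.1],[0,0,-0.15],[0,0,-0.2],[0,0,-0.25],[0,0,-0.27],[0,0,-0.27],[0,0,-0.27],[0,0,-0.27]],"grip":[0,0,0,0,0,0,0,0,0,0,0,0]}' 10
python3 -c "
from h import *
o=sensors.get_obs();print(o['orientation'],o['joints'])
units([(.465,.205,.15),(.465,.205,.11)])"
```

```text
t: 1.6
tool_pos: [0.3103, 0.2108, 0.2506]
orientation: [[-1.0, 0.001, -0.0], [0.001, 1.0, -0.0], [0.0, -0.0, -1.0]]
force: [-0.5, 0.3, -0.7]
gripper_width: 0.0007
grasp_force: 0.0
[[-1.      0.0007 -0.0003]
 [ 0.0007  1.     -0.0002]
 [ 0.0003 -0.0002 -1.    ]] [-1.0162 -0.0962  0.3182  2.1519  0.034   1.0817  0.8548]
t 1.6 tcp [0.3103 0.2108 0.2506] F [-0.5202  0.2935 -0.6862]
(0.465, 0.205, 0.15) -> [-2.579  -0.0952  1.6752]
(0.465, 0.205, 0.11) -> [-2.5792 -0.0951  2.3419]
```

```bash
python3 -m creep '{"xyz":[[-0.8,-0.04,0.2],[-1.6,-0.04,0.7],[-2.3,-0.04,1.3],[-2.58,-0.04,1.9],[-2.58,-0.04,2.4],[-2.58,-0.04,2.4],[-2.58,-0.04,2.4]],"rot":[[0,0,0],[0,0,0],[0,0,0],[0,0,0],[0,0,0],[0,0,0],[0,0,0]],"grip":[0,0,0,0,0,0,0]}'
python3 -c "
from h import *
import cv2
units([(.465,.208,.091),(.465,.208,.082)])
a=eyes.get_image('side')[150:350,150:400,::-1]; cv2.imwrite('pics/s1.png',cv2.resize(a,None,fx=3,fy=3,interpolation=cv2.INTER_CUBIC))"
```

```text
t: 2.48
tool_pos: [0.4655, 0.2088, 0.1077]
orientation: [[-1.0, -0.0, 0.001], [-0.0, 1.0, 0.001], [-0.001, 0.001, -1.0]]
force: [0.0, -0.3, 0.4]
gripper_width: 0.0008
grasp_force: 0.0
t 2.475 tcp [0.4655 0.2088 0.1077] F [ 0.0381 -0.3137  0.4392]
(0.465, 0.208, 0.091) -> [ 0.008  -0.0137  0.2777]
(0.465, 0.208, 0.082) -> [ 0.0081 -0.0138  0.4277]
```

View pics/s1.png

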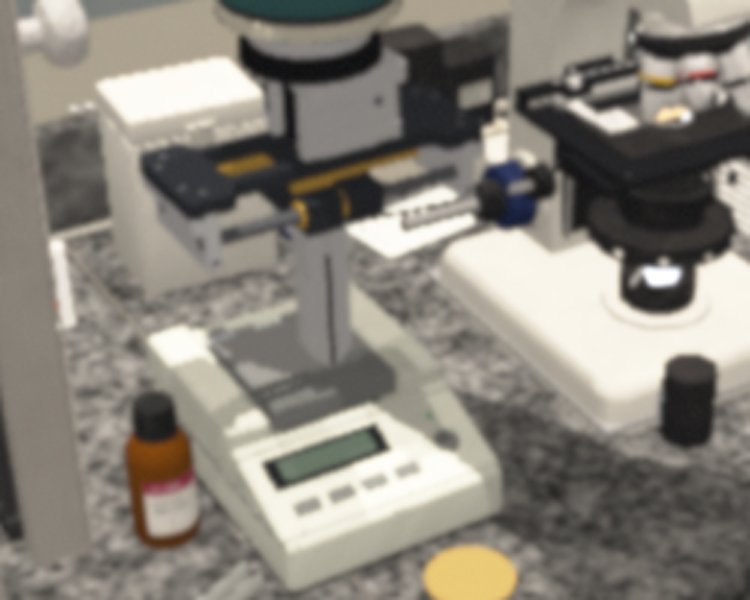

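The closed fingers, with their tips at crop (330, 362), stand over the front half of the hatch and are centred between the rails. Nothing is touching. Now I'll press.

```bash
python3 -m creep '{"xyz":[[0,0,0.15],[0,0,0.25],[0,0,0.3],[0,0,0.35],[0,0,0.38],[0,0,0.4],[0,0,0.4],[0,0,0.4]],"rot":[[0,0,0],[0,0,0],[0,0,0],[0,0,0],[0,0,0],[0,0,0],[0,0,0],[0,0,0]],"grip":[0,0,0,0,0,0,0,0]}'
```

```text
t: 3.52
tool_pos: [0.4655, 0.2083, 0.083]
orientation: [[-1.0, 0.001, 0.0], [0.001, 1.0, 0.0], [-0.0, 0.0, -1.0]]
force: [-4.1, -0.3, 10.5]
gripper_width: 0.0004
grasp_force: 5.3
```

```bash
python3 -m creep '{"xyz":[[0,0,0.02],[0,0,0.03],[0,0,0.03]],"rot":[[0,0,0],[0,0,0],[0,0,0]],"grip":[0,0,0]}'
```

```text
t: 3.9
tool_pos: [0.4656, 0.2083, 0.0816]
orientation: [[-1.0, 0.001, 0.0], [0.001, 1.0, 0.001], [-0.0, 0.001, -1.0]]
force: [-6.9, -1.6, 19.9]
gripper_width: 0.0005
grasp_force: 10.9
```

It is on the stop (force up to 20 N). Now I'll take the finger away.

```bash
python3 -m creep '{"xyz":[[0,0,-0.7],[0.2,0,-1.6],[0.6,0,-2.3],[1.0,0,-2.5],[1.0,0,-2.5],[1.0,0,-2.5],[1.0,0,-2.5],[1.0,0,-2.5]],"rot":[[0,0,0],[0,0,0],[0,0,0],[0,0,0],[0,0,0],[0,0,0],[0,0,0],[0,0,0]],"grip":[0,0,0,0,0,0,0,0]}'
python3 -c "
from h import *
import cv2
units([(.42,.2,.23)])
a=eyes.get_image('side')[150:350,150:400,::-1]; cv2.imwrite('pics/s2.png',cv2.resize(a,None,fx=3,fy=3,interpolation=cv2.INTER_CUBIC))"
```

```text
t: 4.9
tool_pos: [0.4057, 0.2078, 0.2303]
orientation: [[-1.0, 0.001, -0.001], [0.001, 1.0, -0.001], [0.001, -0.001, -1.0]]
force: [0.1, -0.2, -0.2]
gripper_width: 0.0007
grasp_force: 0.0
t 4.9 tcp [0.4057 0.2078 0.2303] F [ 0.148  -0.1901 -0.1524]
(0.42, 0.2, 0.23) -> [-0.2387 -0.13    0.0056]
```

View pics/s2.png

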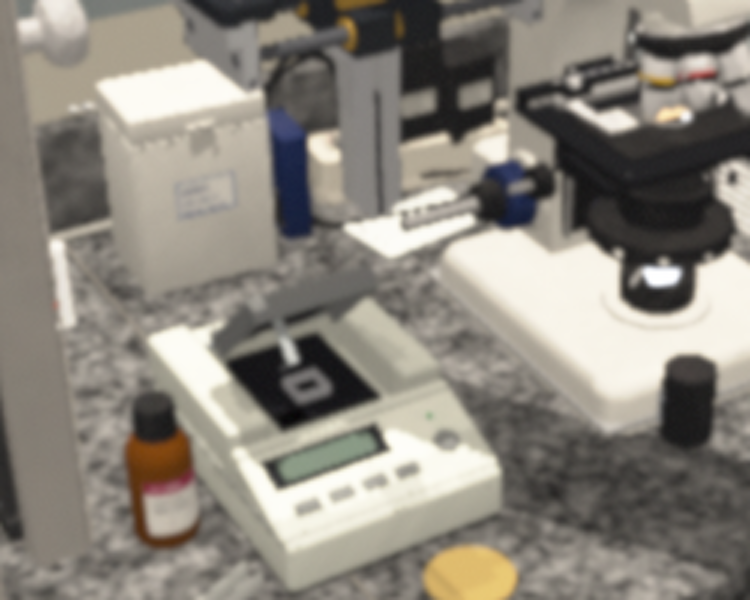

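The hatch stands ajar by itself with its rim at crop ≈ (300, 300), and the striker hangs at (290, 350). Reader and bystanders have not moved. Next I'll tilt the finger forward, to the right of the striker.

```bash
python3 -m creep '{"xyz":[[0.1,-0.1,0.1],[0.25,-0.2,0.2],[0.43,-0.2,0.4],[0.43,-0.2,0.5],[0.43,-0.2,0.67],[0.43,-0.2,0.67],[0.43,-0.2,0.67]],"rot":[[0,-0.15,0],[0,-0.3,0],[0,-0.45,0],[0,-0.6,0],[0,-0.7,0],[0,-0.7,0],[0,-0.7,0]],"grip":[0,0,0,0,0,0,0]}'
cat > arc.py <<'E'
from h import *
import sys
# finger (tool) rotates with the hatch about the hinge: TCP at hatch angle a, tilt th, tip e beyond rim, gap g
H=np.array([.5432,.070])
def tcp(a,th,e,g,half=.008):
    rim=H+np.array([-.091*np.cos(a-.76+.6214),.091*np.sin(a-.76+.6214)])
    d=np.array([np.sin(th),-np.cos(th)]); n=np.array([np.cos(th),np.sin(th)])
    return rim+(e-.017)*d-(half+g)*n
E
python3 - <<'E'
from arc import *
o=sensors.get_obs(); print(o['joints'])
p=tcp(.76,.7,.012,.012); q=tcp(.76,.7,.012,0); print(p,q)
units([(p[0],.196,p[1]),(q[0],.196,q[1])])
E
```

```text
t: 5.82
tool_pos: [0.3789, 0.1957, 0.1897]
orientation: [[-0.766, -0.0, 0.643], [-0.002, 1.0, -0.001], [-0.643, -0.002, -0.766]]
force: [-0.6, -1.1, -0.2]
gripper_width: 0.0006
grasp_force: 0.0
[-1.0608 -0.0931  0.0983  2.5254  1.1854  0.6166 -0.3661]
[0.4507 0.1139] [0.4599 0.1216]
t 5.825 tcp [0.3789 0.1957 0.1897] F [-0.6453 -1.099  -0.2293]
(np.float64(0.4506932246987714), 0.196, np.float64(0.11391769306536358)) -> [-0.1035  0.0076  1.7373]
(np.float64(0.45987133094618526), 0.196, np.float64(0.12164830531221586)) -> [-0.3035  0.0072  1.737 ]
```

```bash
python3 -m creep '{"xyz":[[0.1,0,0.4],[0.1,0,0.8],[0,0,1.2],[-0.1,0,1.5],[-0.1,0,1.74],[-0.1,0,1.74]],"rot":[[0,0,0],[0,0,0],[0,0,0],[0,0,0],[0,0,0],[0,0,0]],"grip":[0,0,0,0,0,0]}'
python3 - <<'E'
from arc import *
import cv2
a=eyes.get_image('side')[150:350,150:400,::-1]; cv2.imwrite('pics/s3.png',cv2.resize(a,None,fx=3,fy=3,interpolation=cv2.INTER_CUBIC))
A=np.linspace(.76,1.6,13); T=.7-(A-.76)*.75
w=[tcp(x,t,.012,0) for x,t in zip(A,T)]
print(np.c_[A,.7-T]); units([(p[0],.196,p[1]) for p in w])
E
```

```text
t: 6.58
tool_pos: [0.4526, 0.1952, 0.1146]
orientation: [[-0.765, 0.003, 0.644], [0.0, 1.0, -0.004], [-0.644, -0.003, -0.765]]
force: [0.1, -0.8, 0.5]
gripper_width: 0.0004
grasp_force: 0.0
[[0.76   0.    ]
 [0.83   0.0525]
 [0.9    0.105 ]
 [0.97   0.1575]
 [1.04   0.21  ]
 [1.11   0.2625]
 [1.18   0.315 ]
 [1.25   0.3675]
 [1.32   0.42  ]
 [1.39   0.4725]
 [1.46   0.525 ]
 [1.53   0.5775]
 [1.6    0.63  ]]
t 6.625 tcp [0.4522 0.1955 0.115 ] F [0.1457 0.4641 0.0096]
(np.float64(0.45987133094618526), 0.196, np.float64(0.12164830531221586)) -> [-0.1701  0.0092 -0.0023]
(np.float64(0.46370105048814997), 0.196, np.float64(0.12718550044531982)) -> [-0.2784  0.0092 -0.0317]
(np.float64(0.4679000244636681), 0.196, np.float64(0.13244080660286642)) -> [-0.3884  0.0091 -0.0536]
(np.float64(0.4724476198735672), 0.196, np.float64(0.13738954218238084)) -> [-0.4995  0.0092 -0.0679]
(np.float64(0.4773215518284873), 0.196, np.float64(0.14200852919078788)) -> [-0.6112  0.0092 -0.0744]
(np.float64(0.48249799272993427), 0.196, np.float64(0.14627620384674483)) -> [-0.723   0.0092 -0.0733]
(np.float64(0.4879516888540692), 0.196, np.float64(0.15017271927903725)) -> [-0.8343  0.0093 -0.0644]
(np.float64(0.49365608376754694), 0.196, np.float64(0.15368003982606943)) -> [-0.9447  0.0094 -0.0478]
(np.float64(0.4995834479716785), 0.196, np.float64(0.15678202648259132)) -> [-1.0536  0.0095 -0.0237]
(np.float64(0.5057050141410997), 0.196, np.float64(0.1594645130831122)) -> [-1.1604  0.0097  0.0078]
(np.float64(0.5119911172961494), 0.196, np.float64(0.16171537285675164)) -> [-1.2647  0.0098  0.0466]
(np.float64(0.5184113392244043), 0.196, np.float64(0.16352457503534285)) -> [-1.366   0.01    0.0925]
(np.float64(0.5249346564464077), 0.196, np.float64(0.16488423124520707)) -> [-1.4637  0.0102  0.1452]
```

View pics/s3.png

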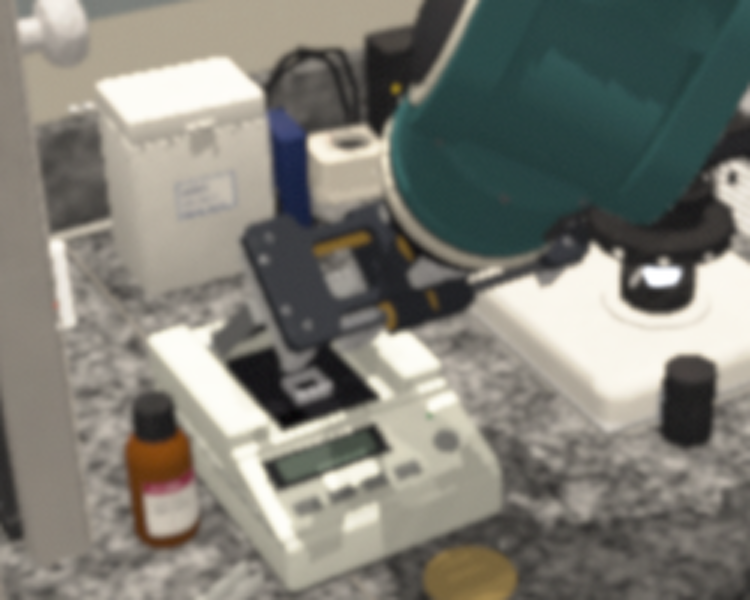

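The tilted gripper covers the hatch's middle and its left part is still ajar at (235, 325). No contact force shows yet. I'll follow the first part of the arc and watch the force.

```bash
python3 -m creep '{"xyz":[[-0.1,0,0],[-0.17,0,0],[-0.22,0,-0.02],[-0.28,0,-0.03],[-0.33,0,-0.04],[-0.39,0,-0.05],[-0.44,0,-0.06],[-0.5,0,-0.07],[-0.55,0,-0.07],[-0.61,0,-0.07]],"rot":[[0,0,0],[0,0,0],[0,0.03,0],[0,0.05,0],[0,0.08,0],[0,0.1,0],[0,0.13,0],[0,0.16,0],[0,0.18,0],[0,0.21,0]],"grip":[0,0,0,0,0,0,0,0,0,0]}'
python3 - <<'E'
from arc import *
A=np.linspace(1.04,1.6,9); T=.7-(A-.76)*.75
w=[tcp(x,t,.012,0) for x,t in zip(A,T)]
print(np.c_[A,.49-T]); units([(p[0],.196,p[1]) for p in w])
E
```

```text
t: 7.88
tool_pos: [0.4767, 0.1963, 0.1421]
orientation: [[-0.883, -0.0, 0.47], [0.0, 1.0, 0.001], [-0.47, 0.001, -0.883]]
force: [-0.7, -0.4, -0.1]
gripper_width: 0.0004
grasp_force: 0.3
[[1.04   0.    ]
 [1.11   0.0525]
 [1.18   0.105 ]
 [1.25   0.1575]
 [1.32   0.21  ]
 [1.39   0.2625]
 [1.46   0.315 ]
 [1.53   0.3675]
 [1.6    0.42  ]]
t 7.875 tcp [0.4767 0.1963 0.1421] F [-0.6531 -0.3502 -0.1217]
(np.float64(0.4773215518284873), 0.196, np.float64(0.14200852919078788)) -> [-0.0082 -0.0056  0.0059]
(np.float64(0.48249799272993427), 0.196, np.float64(0.14627620384674483)) -> [-0.1178 -0.0056 -0.0163]
(np.float64(0.4879516888540692), 0.196, np.float64(0.15017271927903725)) -> [-0.2286 -0.0055 -0.0309]
(np.float64(0.49365608376754694), 0.196, np.float64(0.15368003982606943)) -> [-0.34   -0.0055 -0.0378]
(np.float64(0.4995834479716785), 0.196, np.float64(0.15678202648259132)) -> [-0.4515 -0.0055 -0.037 ]
(np.float64(0.5057050141410997), 0.196, np.float64(0.1594645130831122)) -> [-0.5625 -0.0055 -0.0285]
(np.float64(0.5119911172961494), 0.196, np.float64(0.16171537285675164)) -> [-0.6726 -0.0055 -0.0123]
(np.float64(0.5184113392244043), 0.196, np.float64(0.16352457503534285)) -> [-0.7812 -0.0054  0.0114]
(np.float64(0.5249346564464077), 0.196, np.float64(0.16488423124520707)) -> [-0.8879 -0.0054  0.0425]
```

```bash
python3 -m creep '{"xyz":[[-0.06,0,-0.01],[-0.12,0,-0.02],[-0.17,0,-0.02],[-0.23,0,-0.03],[-0.28,0,-0.03],[-0.34,0,-0.04],[-0.4,0,-0.04],[-0.45,0,-0.04],[-0.51,0,-0.03],[-0.56,0,-0.03]],"rot":[[0,0.03,0],[0,0.05,0],[0,0.08,0],[0,0.1,0],[0,0.13,0],[0,0.16,0],[0,0.18,0],[0,0.21,0],[0,0.23,0],[0,0.26,0]],"grip":[0,0,0,0,0,0,0,0,0,0]}'
python3 - <<'E'
from arc import *
import cv2
a=eyes.get_image('side')[150:350,150:400,::-1]; cv2.imwrite('pics/s4.png',cv2.resize(a,None,fx=3,fy=3,interpolation=cv2.INTER_CUBIC))
A=np.linspace(1.39,1.6,4); T=.7-(A-.76)*.75
w=[tcp(x,t,.012,0) for x,t in zip(A,T)]
print(np.c_[A,.23-T]); units([(p[0],.196,p[1]) for p in w])
E
```

```text
t: 9.12
tool_pos: [0.5056, 0.1962, 0.1593]
orientation: [[-0.974, 0.0, 0.227], [0.0, 1.0, 0.001], [-0.227, 0.001, -0.974]]
force: [-1.7, -1.1, -0.6]
gripper_width: 0.0007
grasp_force: 0.6
[[1.39   0.0025]
 [1.46   0.055 ]
 [1.53   0.1075]
 [1.6    0.16  ]]
t 9.175 tcp [0.5064 0.1962 0.1596] F [-0.8956  0.0164  0.0847]
(np.float64(0.5057050141410997), 0.196, np.float64(0.1594645130831122)) -> [ 0.0113 -0.0028 -0.0006]
(np.float64(0.5119911172961494), 0.196, np.float64(0.16171537285675164)) -> [-0.0992 -0.0027 -0.0134]
(np.float64(0.5184113392244043), 0.196, np.float64(0.16352457503534285)) -> [-0.2103 -0.0026 -0.0186]
(np.float64(0.5249346564464077), 0.196, np.float64(0.16488423124520707)) -> [-0.3213 -0.0025 -0.016 ]
```

View pics/s4.png

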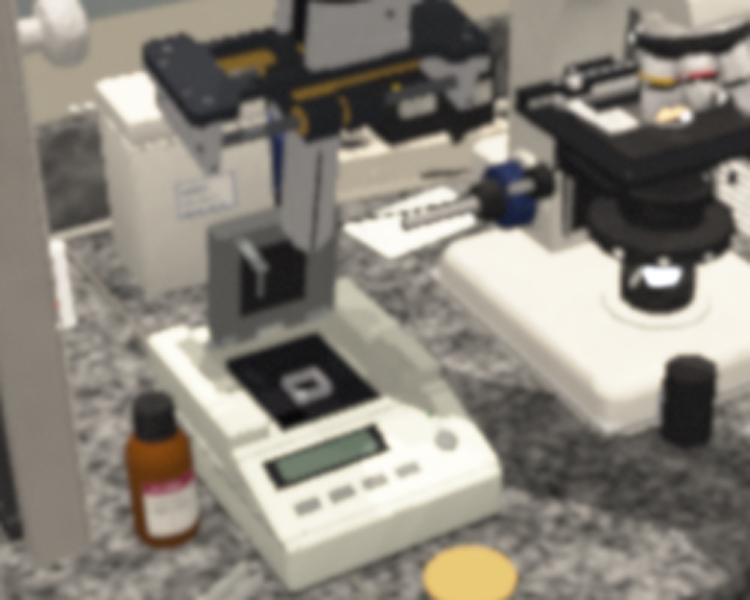

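The hatch is nearly upright, with its top edge at crop (270, 230), and the finger is clear of the striker at (253, 265). I'll finish the arc to the stop.

```bash
python3 -m creep '{"xyz":[[-0.05,0,-0.01],[-0.1,0,-0.01],[-0.16,0,-0.02],[-0.21,0,-0.02],[-0.27,0,-0.02],[-0.32,0,-0.02],[-0.35,0,-0.02],[-0.35,0,-0.02]],"rot":[[0,0.03,0],[0,0.05,0],[0,0.08,0],[0,0.1,0],[0,0.13,0],[0,0.16,0],[0,0.16,0],[0,0.16,0]],"grip":[0,0,0,0,0,0,0,0]}'
```

```text
t: 10.18
tool_pos: [0.5258, 0.196, 0.1648]
orientation: [[-0.997, 0.001, 0.071], [0.001, 1.0, -0.0], [-0.071, -0.0, -0.997]]
force: [-0.3, 0.5, -0.5]
gripper_width: 0.0007
grasp_force: 0.0
```

```bash
python3 -m creep '{"xyz":[[0.1,0,0],[0.4,0,0],[1.0,0,-0.2],[1.6,0,-0.8],[2.0,0,-1.4],[2.0,0,-1.4],[2.0,0,-1.4],[2.0,0,-1.4]],"rot":[[0,0,0],[0,0,0],[0,0,0],[0,0,0],[0,0,0],[0,0,0],[0,0,0],[0,0,0]],"grip":[0,0,0,0,0,0,0,0]}'
python3 - <<'E'
from arc import *
import cv2
a=eyes.get_image('side')[150:350,150:400,::-1]; cv2.imwrite('pics/s5.png',cv2.resize(a,None,fx=3,fy=3,interpolation=cv2.INTER_CUBIC))
f=lambda p:(p-150)*3
for an in (1.4,1.45,1.5,1.57,1.62):
    r=.09*np.array([-np.cos(an),np.sin(an)])+.004*np.array([np.sin(an),np.cos(an)])
    x,z=H+r; print(an,f(proj('side',[(x,.2085+.04,z),(x,.2085-.04,z)])).ravel())
E
```

```text
t: 11.18
tool_pos: [0.4002, 0.1958, 0.2393]
orientation: [[-0.998, 0.001, 0.069], [0.001, 1.0, -0.001], [-0.069, -0.001, -0.998]]
force: [-1.1, -0.3, 0.2]
gripper_width: 0.0007
grasp_force: 0.0
1.4 [205.2839 223.3159 328.5738 188.7668]
1.45 [201.922  219.4291 324.9711 185.1237]
1.5 [198.5999 215.8962 321.3923 181.8246]
1.57 [194.0332 211.5574 316.4414 177.7954]
1.62 [190.8434 208.8991 312.9606 175.3452]
```

View pics/s5.png

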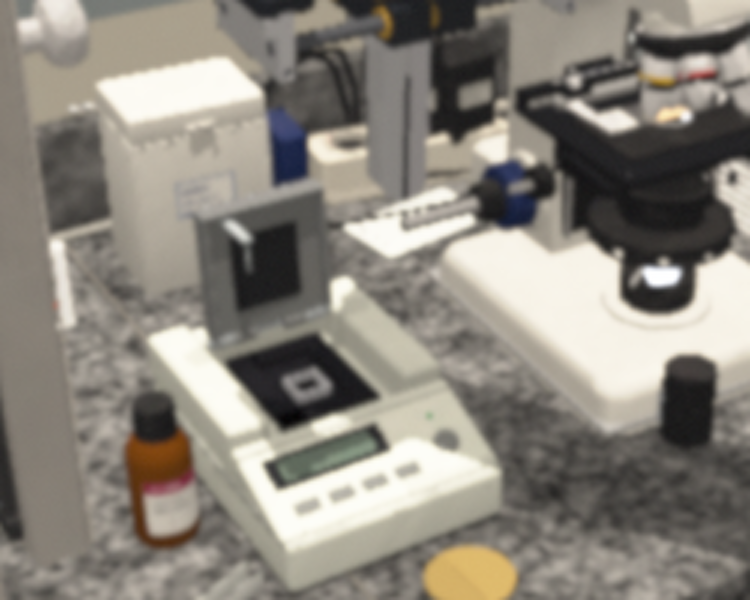

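The hatch stands upright by itself, with its top corners at crop (195, 213) and (322, 180). These match the prediction for about 1.56 rad, clear of the 1.45 limit. Reader and bystanders are unmoved and the fingers are clear, so I'll hand in.

```bash
python3 -c "
from rig import ctrl
print(ctrl.hand_in())"
```

```text
the job is handed in; nothing more can be done
None
```

I pressed the hatch to its stop, let it pop ajar on its own, and swung it upright to about 1.56 rad (read from the side camera), where it stood by itself when I handed the job in at about 11 s; I did not feel it reach the 1.62 stop, the reader and the things around it look unmoved, and the hand-in returned no verdict.

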